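# Back up the bearing bolt of the slab roller

## Robot

A 7-joint arm with a two-finger parallel gripper is mounted at the origin on the work surface. World frame = base frame: x ahead of the robot, y to its left, z up, the work surface at z = 0. Lengths are in m, angles in rad, forces in N, time in s.
With the tool pointing down it reaches from about 0.4 to 0.85 m from the base axis. Payload 10.4 kg.
Tool frame: the origin (TCP) lies midway between the tips of the shut fingers; the grasp point (between the pads) lies 19 mm behind it; z points along the fingers, y is the line along which they close (so a half turn about z gives the same grasp; the last joint's range is limited). The gripper opens to 85 mm and grips with 20 to 120 N. Pads are 22 mm wide; open, the fingers measure 114 mm over their backs; the gripper's body (76 mm by 85 mm) begins 54 mm behind the grasp point. The pads swing forward as they close: fully open they stand 13 mm farther back than shut.
Start: joints at [1.16, 0.332, -0.065, 1.46, 0.022, 1.35, -0.088], TCP at [0.236, -0.579, 0.192] pointing down, gripper open.
Joint ranges: [-2.6, 2.6], [-0.5, 2.12], [-1.47, 1.34], [0.16, 2.42], [-1.27, 4.41], [0.06, 2.06], [-2.6, 2.6]. Speed limits (rad/s): [2.22, 2.22, 2.79, 2.79, 3.14, 3.14, 3.14].

## Interface

Orientations are given as a unit quaternion [x, y, z, w].
In Python, from workcell import get_obs, camera, camera_params, hand_in gives the robot as it stands.
- The arm moves only by the tool carry_out, never from a script. Its argument "commands" is a list that holds one entry, the list of rows, each a list of 6 numbers: the shift along the tool's x, y, z in units of 40 mm (1.0 is 40 mm), then the turn, a rotation vector about the tool's x, y, z in units of 6 degrees (1.0 is 6 degrees). In form: [[[x, y, z, ax, ay, az], ...]]. A call has 1 to 20 rows; each row shifts and turns the commanded pose from where the row before left it, along the tool's axes as they then stand; what a row does not reach is not made up. A row lasts 1/12 s, in which the tool goes at most 41.7 mm and 7.16 degrees, less where a joint would pass 70% of its speed; a pose out of reach is approached as far as the arm can. A call is refused whole if a number of a shift passes 1 or a number of a turn 1, either way. A call with a gripper value outside its range is refused whole. "hand" is the closure, from -1 (fully open) to 1 (shut), set as the call begins (left out, the last holds). The fingers move at their own pace and stop on an object; "force" is the grip in N (left out, the last holds). Time passes only in rows, so rows that do not move let the fingers close. It gives the time, the measured TCP pose, the force, the opening and the grip force at its end, in the units of the state.
- get_obs(): the state, without advancing time (a new reading comes with each control period).
- camera(name): name is "scene" or "top" or "wrist"; returns the picture (420x560x3 uint8, red, green, blue); there is no depth.
- camera_params(name): a dict with "mtx" (3x3 intrinsics, pixels), "R" (3x3) and "t" (3): a world point X has camera coordinates R X + t. Camera axes: x right, y down, z forward; pixel columns grow to the right and rows downward; lengths in m; the calibration is good to about 2 mm. A picture is of the moment at which its call begins: read the wrist's pose just before it. camera_params takes no time and is no camera call; for the wrist camera it gives the pose at the moment of the call.
- hand_in(): hands the job in; it is judged then, once.
The state is a dict: "clock": time; "joint_pos": joint angles; "joint_velocities": joint speeds; "tau": joint torques, N m; "position": TCP position; "ee_rot": TCP orientation; "ft_force": force on the tool from outside, world axes, zero at the start; "torque": the same for the moment, N m; "grip_width": opening from 0.0 (shut) to 1.0 (fully open); "grasp_force": force on a finger pad.
Only numpy, scipy, OpenCV 4.12 (cv2) and the standard library are available. Lean on these libraries where they do the work, as an engineer would, in place of code of your own. Each camera call takes 0.05 s, during which the arm holds its last target. There are 200 camera calls.

## Task

The upper bolt of the slab roller's drive bearing has slipped back in its hole. Reach down into the narrow gap behind the drive bracket, grip that bolt's hexagon head firmly across two of its flats, push the bolt fully home so that its washer sits against the bracket, and keep hold of the head so that it cannot turn while a colleague runs up the nut on the outside: finish with the head still firmly gripped. Do not turn the bolt, do not knock the machine hard, and leave the things on the bench around it alone.

Things in the scene. Friction and masses are not known exactly. Their poses are not given: they have to be found in the camera images.
- slab_roller: Bench-top clay slab roller, fixed to the bench: grey steel base and upright plates, plywood bed, 90 mm steel roller along its y axis. Origin on the bench top, under the inner face of the drive bracket; z up, y from the bracket along the roller. A flange bearing with two bolts sits on the bracket's outer face (-y); the lower bolt, 99 mm below the upper one, is already tight.
- bracket_top (a point): Middle of the top edge of the drive bracket's inner face, 177 mm above the bench; axes as the machine's. The bracket is an upright grey plate 8 mm thick (y -8 to 0 from here), 72 mm wide at its top (x -36 to 36), wider lower down.
- frame_top (a point): Middle of the top edge of the machine's end frame on the side facing the bracket, 165 mm above the bench; axes as the machine's. The frame is an upright plate 10 mm thick, 110 mm wide at its top. Between it and the bracket is a gap 56 mm wide, open above and at both sides. The 25 mm shaft crosses it (top 118 mm above the bench) with a 38 mm collar (top 124 mm) beside the frame.
- seat (a point): Point on the bracket's inner face at the centre of the upper bolt hole, 154.5 mm above the bench (22.5 mm below the bracket's top edge); axes as the machine's. The bolt runs along its y axis, which points from the bracket into the gap.
- bolt_head (a point): Centre of the upper bolt's hexagon head, in the gap: plain steel, 24 mm across flats, 10 mm thick along the bolt axis, with a fixed 3 mm thick, 30 mm wide washer on the bracket side. y: bolt axis, from the bracket into the gap; x: normal to a pair of flats; z: along those flats, up, leaning 0.4 rad at most. Centre 14 to 20 mm from the bracket's inner face at the start, 8 mm when home.
- bolt_slide (a joint): How far the bolt stands out of its hole into the gap, m: 0 with the washer against the bracket (a hard stop), up to 0.014; about 6 to 12 mm at the start. It slides with about 2 N of friction and stays where it is left. Nut and shank move with it outside.
- bolt_turn (a joint): Turn of the bolt about its axis (machine y), rad; 0 with a pair of flats upright facing along the machine's x; -0.4 to 0.4 at the start. It turns against a light drag of about 0.08 N m.
- turn_mark (a point): A point inside the hole that turns with the bolt, 12 mm off its axis, level with the bracket's inner face, and does not slide: it moves 3 mm for a turn of 0.25 rad (14 degrees).
- bolt: The upper bolt with washer, hexagon head, shank and nut as one piece. Origin on its axis, at the bracket side of its washer; axes as bolt_head. The head's six flats are flat_1 (facing +x) to flat_6, each 60 degrees on about the y axis; 1 and 4, 2 and 5, 3 and 6 are opposite.
- crank: The machine's crank, taken off and lying on the bench: steel arm 190 mm long, upright 85 mm wooden grip at its end, top 109 mm high. Origin on the bench, under the hub. Leave alone.
- bowl: Plastic bowl, 124 mm wide, 62 mm high, standing on the bench. Origin under its centre. Leave alone.
- mallet: Wooden mallet lying on the bench, head 70 x 110 x 62 mm, handle 210 mm long towards its -x. Origin under the head. Leave alone.
- spanner: Steel spanner 240 mm long, lying flat on the bench along its x. Origin under its middle. Leave alone.

How it is judged:
On the way:
1. the bolt is pushed home against the bracket (value of joint bolt_slide below 0.002 m), for 0.2 s.
At the end, for the whole second after the job is handed in: Upper bolt home (within 2 mm of its stop), turned less than 14 degrees from its start, and its head gripped between the fingers flat against two opposite flats, more than 6 N on the middle of each (value of joint bolt_slide below 0.002 m and distance of turn_mark from where it was at the start of the episode below 0.003 m and ((contact force between the fingers and flat_1 above 6 N and contact force between the fingers and flat_4 above 6 N) or (contact force between the fingers and flat_2 above 6 N and contact force between the fingers and flat_5 above 6 N) or (contact force between the fingers and flat_3 above 6 N and contact force between the fingers and flat_6 above 6 N))); the arm keeps its last pose, push and grip.
It fails at once if the bolt is turned more than 14 degrees (distance of turn_mark from where it was at the start of the episode above 0.003 m).
It fails at once if the machine is knocked or leaned on with more than 40 N (contact force between any of the arm, the fingers and slab_roller above 40 N).
It fails at once if a thing on the bench is shifted more than 20 mm (distance of any of crank, bowl, mallet, spanner from where it was at the start of the episode above 0.02 m).
It also fails if it takes over 29 s, if anything falls off the work surface, if the arm or the gripper's body presses on something with over 40 N, if the wrist force passes 120 N, or if a joint passes its speed limit or range.

## Working session

There is one attempt and no reset: what is moved stays moved. The work goes in short steps, Python scripts to look and compute and a tool call to move; the robot and the scene stay as the last step left them, time stands still between calls to the robot, and variables do not carry over. Pictures are saved under pics/ and viewed, at most 10 in all, crops included, and the job is handed in when it is done.

Besides the shell and the picture viewer there is one more tool, called by a JSON object that holds its "op" and its "data". carry_out: Moves the arm, as the interface text tells. Its arguments: {"type":"object","properties":{"commands":{"type":"array"},"hand":{"type":"number"},"force":{"type":"number"}},"required":["commands"]}

```bash
mkdir -p pics; cat > h.py <<'E'
import numpy as np, cv2
from workcell import get_obs, camera, camera_params, hand_in
def snap(n,f):
    p=camera_params(n); im=camera(n); cv2.imwrite('pics/'+f,im[:,:,::-1]); return im,p
def ray(p,uv):
    R,t=np.array(p['R']),np.array(p['t']); c=-R.T@t
    d=R.T@np.linalg.inv(p['mtx'])@np.array([uv[0],uv[1],1.]); return c,d/np.linalg.norm(d)
def onz(p,uv,z):
    c,d=ray(p,uv); return c+d*(z-c[2])/d[2]
def proj(p,X):
    x=np.array(p['mtx'])@(np.array(p['R'])@X+np.array(p['t'])); return x[:2]/x[2]
E
python3 - <<'E'
from h import *
o=get_obs(); print({k:np.round(v,3) for k,v in o.items()})
a,p=snap('scene','scene.png'); b,q=snap('top','top.png'); c,r=snap('wrist','wrist.png')
for s in(p,q,r): print(np.round(-np.array(s['R']).T@s['t'],3), np.round(s['R'],2).tolist(), np.array(s['mtx'])[0,0])
E
```

```text
{'clock': np.float64(0.0), 'joint_pos': array([ 1.16 ,  0.333, -0.065,  1.461,  0.022,  1.35 , -0.089]), 'joint_velocities': array([ 0.001, -0.001, -0.001,  0.001,  0.003, -0.   ,  0.002]), 'tau': array([-0.0000e+00, -6.2545e+01,  4.9000e-02, -3.9160e+01,  1.6000e-02,
        1.0000e-02, -0.0000e+00]), 'position': array([ 0.236, -0.578,  0.191]), 'ee_rot': array([ 0.981,  0.193, -0.   , -0.001]), 'ft_force': array([-0.745, -0.685, -0.315]), 'torque': array([ 0.016, -0.027, -0.038]), 'grasp_force': np.float64(0.0), 'grip_width': np.float64(1.003)}
[0.952 0.115 0.805] [[-0.57, 0.82, -0.01], [0.67, 0.45, -0.59], [-0.48, -0.34, -0.81]] 415.01374646268033
[ 0.43  -0.174  1.048] [[-0.02, -1.0, 0.02], [-0.99, 0.02, -0.14], [0.14, -0.03, -0.99]] 434.11976296569134
[ 0.303 -0.552  0.373] [[0.38, -0.93, -0.0], [-0.89, -0.36, 0.28], [-0.26, -0.11, -0.96]] 307.8004371277077
```

View pics/top.png

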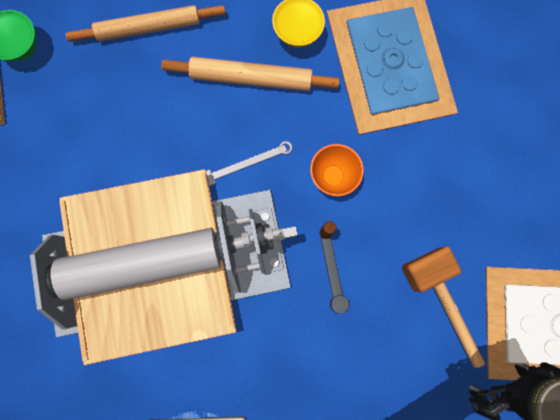

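View pics/scene.png

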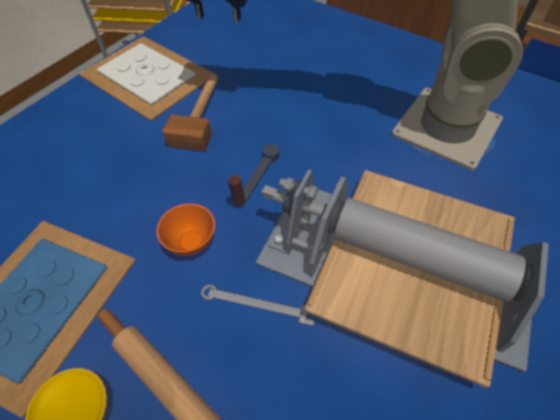

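The top view shows the machine at cols 35–298, with the bracket near (262,238), the end frame at about (225,250), and the crank, bowl, mallet and spanner to the right and above. The scene view shows the bracket near (300,210) and the frame at (330,220). I'll zoom in on both.

```bash
python3 - <<'E'
import cv2,numpy as np
a=cv2.imread('pics/top.png')[190:302,210:304]; b=cv2.imread('pics/scene.png')[165:275,255:355]
a=cv2.resize(a,(400,477),interpolation=2); b=cv2.resize(b,(400,440),interpolation=2)
c=np.zeros((480,800,3),np.uint8); c[:477,:400]=a; c[:440,400:]=b; cv2.imwrite('pics/crop1.png',c)
E
```

```text
(no output)
```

View pics/crop1.png

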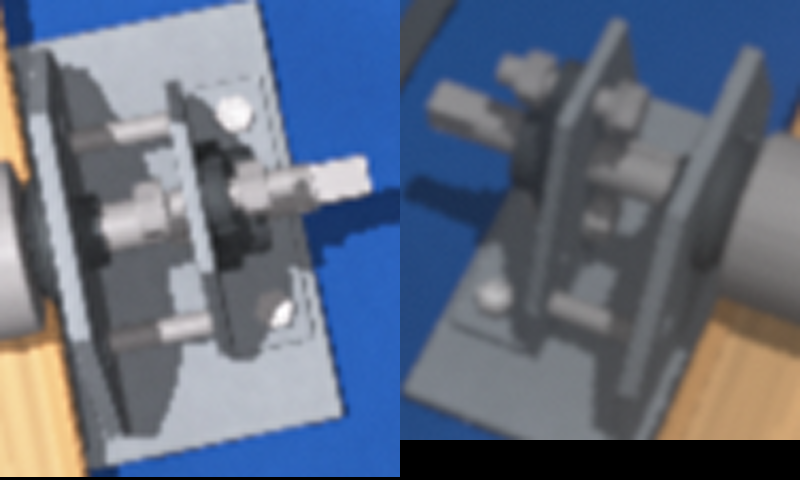

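The crop shows the bracket's lit top edge from crop (178,122) to (205,272), the frame's from (45,112) to (75,298), and the upper bolt head in the gap at about crop (622,100) in the scene panel. Next step is the machine pose.

```bash
python3 - <<'E'
from h import *
q=camera_params('top')
f=lambda u,v,z:onz(q,(210+u/4.255-.4,190+v/4.255-.4),z)
e=lambda a,b:np.round([*(b-a)[:2],np.degrees(np.arctan2(*(b-a)[:2]))],4)
A,B=f(171,122,.177),f(198,272,.177); C,D=f(48,112,.165),f(78,300,.165)
print('bracket inner',A,B,e(B,A)); print('frame',C,D,e(D,C)); print('mid',(A+B)/2,(C+D)/2)
P,Q=f(258,0,.006),f(343,415,.006); print('base',e(Q,P))
p=camera_params('scene')
for X in [(A+B)/2,(C+D)/2,A,B]: print(proj(p,X), (proj(p,X)-[255,165])*4+[400,0])
E
```

```text
bracket inner [ 0.54841541 -0.13893838  0.177     ] [ 0.47703825 -0.15054642  0.177     ] [7.14000e-02 1.16000e-02 8.07629e+01]
frame [ 0.55612723 -0.07945095  0.165     ] [ 0.46572263 -0.09311265  0.165     ] [9.04000e-02 1.37000e-02 8.14066e+01]
mid [ 0.51272683 -0.1447424   0.177     ] [ 0.51092493 -0.0862818   0.165     ]
base [2.36400e-01 4.24000e-02 7.98428e+01]
[303.80528178 183.02313891] [595.2211271   72.09255565]
[329.69540366 199.61570627] [698.78161463 138.46282507]
[296.18340717 196.45997318] [564.7336287  125.83989272]
[311.07334861 170.21004311] [624.29339443  20.84017245]
```

{"op": "carry_out", "data": {"commands": [[[0.66,-0.49,-0.08,0,0,0],[0.66,-0.49,-0.08,0,0,0],[0.66,-0.49,-0.08,0,0,0],[0.66,-0.49,-0.08,0,0,0],[0.66,-0.49,-0.08,0,0,0],[0.66,-0.49,-0.08,0,0,0],[0.66,-0.49,-0.08,0,0,0],[0.66,-0.49,-0.08,0,0,0],[0.66,-0.49,-0.08,0,0,0],[0.66,-0.49,-0.08,0,0,0],[0.66,-0.49,-0.08,0,0,0],[0.66,-0.49,-0.08,0,0,0],[0.66,-0.49,-0.08,0,0,0],[0.66,-0.49,-0.08,0,0,0],[0.66,-0.49,-0.08,0,0,0],[0.66,-0.49,-0.08,0,0,0]]], "hand": -1}}

```text
clock: 1.48
position: [0.5092, -0.1271, 0.2428]
ee_rot: [0.981, 0.193, -0.0, 0.0]
ft_force: [1.1, -0.6, -0.3]
grip_width: 1.0
grasp_force: 0.0
```

{"op": "carry_out", "data": {"commands": [[[0,0,0,0,0,-1],[0,0,0,0,0,-1],[0,0,0,0,0,-1],[0,0,0,0,0,-1],[0,0,0,0,0,-1],[0,0,0,0,0,-1],[0,0,0,0,0,-1],[0,0,0,0,0,-1],[0,0,0,0,0,-1],[0,0,0,0,0,-1],[0,0,0,0,0,-1],[0,0,0,0,0,-1],[0,0,0,0,0,-0.9],[0,0,0,0,-1,0],[0,0,0,0,-1,0],[0,0,0,0,-1,0],[0,0,0,0,-1,0],[0,0,0,0,-1,0],[0,0,0,0,0,0]]]}}

```text
clock: 3.07
position: [0.5085, -0.1243, 0.2415]
ee_rot: [0.62, 0.74, -0.168, 0.2]
ft_force: [0.2, 1.2, -0.5]
grip_width: 0.998
grasp_force: 0.0
```

```bash
python3 - <<'E'
from h import *
from scipy.spatial.transform import Rotation as R
o=get_obs(); print(o['clock'],o['position'],np.round(R.from_quat(o['ee_rot']).as_matrix(),3).tolist(),o['joint_pos'])
c,r=snap('wrist','w1.png'); print(proj(r,np.array([.51,-.128,.1545])))
E
```

```text
3.0667 [ 0.50853692 -0.12426367  0.24151701] [[-0.152, 0.985, 0.087], [0.85, 0.175, -0.497], [-0.505, -0.001, -0.863]] [ 0.4503953   0.05633541 -0.69768913  1.80331297  0.57592762  1.37507207
 -0.20905189]
[280.76409516 156.31653414]
```

View pics/w1.png

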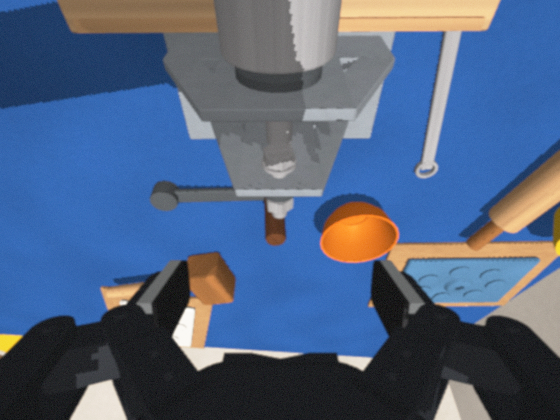

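The bracket's top edge is at row ~190 (cols 236–323), with the bolt head around (279,162) and the frame's top edge at row ~118. I'll enlarge the head.

```bash
python3 - <<'E'
import cv2,numpy as np
a=cv2.imread('pics/w1.png')[105:205,225:335]
a=cv2.resize(a,(660,600),interpolation=2); a=np.clip((a.astype(float)-40)*1.5,0,255).astype(np.uint8); cv2.imwrite('pics/crop2.png',a)
E
```

```text
(no output)
```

View pics/crop2.png

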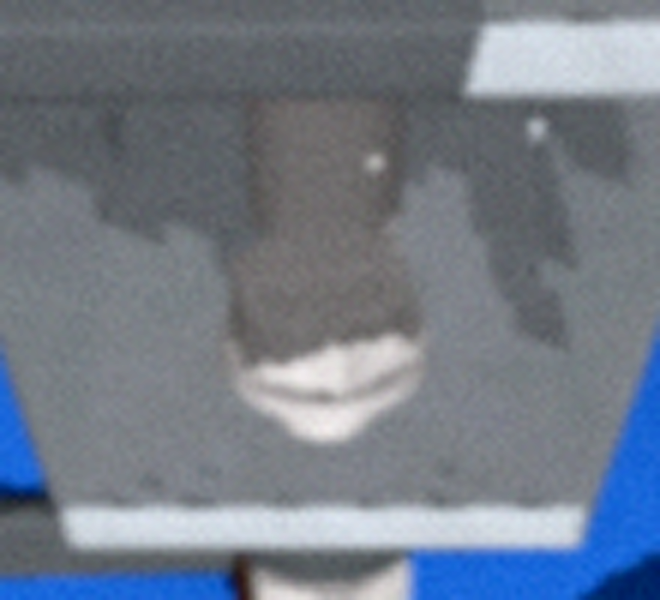

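The head's end face is in shadow around crop (330,290). Its lit top flats sit just below, with the washer at (325,420). I'll go closer and lower for a better view of the face.

{"op": "carry_out", "data": {"commands": [[[-0.25,0,0.5,0,0,0],[-0.25,0,0.5,0,0,0],[-0.2,0,0,0,-1,0],[-0.2,0,0,0,-1,0],[0,0,0,0,-0.5,0],[0,0,0,0,0,0],[0,0,0,0,0,0]]]}}

```text
clock: 3.7
position: [0.517, -0.1788, 0.2261]
ee_rot: [0.596, 0.706, -0.247, 0.291]
ft_force: [-0.9, 0.1, 0.0]
grip_width: 0.996
grasp_force: 0.0
```

```bash
python3 - <<'E'
from h import *
o=get_obs(); print(o['clock'],o['position'],o['joint_pos'])
p=camera_params('wrist'); im=np.mean([camera('wrist').astype(float) for _ in range(6)],0); np.savez('w2.npz',im=im,**{k:np.array(p[k]) for k in('mtx','R','t')})
uv=proj(p,np.array([.51,-.125,.1545])); print(uv, get_obs()['position'])
u,v=np.clip(uv.astype(int),[55,50],[505,370])
c=im[v-50:v+50,u-55:u+55,::-1]; c=cv2.resize(c,(770,600),interpolation=2) if 0 else cv2.resize(c,(660,600),interpolation=2)
cv2.imwrite('pics/crop3.png',np.clip((c-40)*1.6,0,255).astype(np.uint8)); print(u-55,v-50)
E
```

```text
3.7 [ 0.51700436 -0.17876145  0.22605325] [ 0.38259998  0.13091824 -0.69651099  1.90012431  0.87390635  1.391557
 -0.42706841]
[283.1490295   87.08229581] [ 0.51728816 -0.17926733  0.22730584]
228 37
```

View pics/crop3.png

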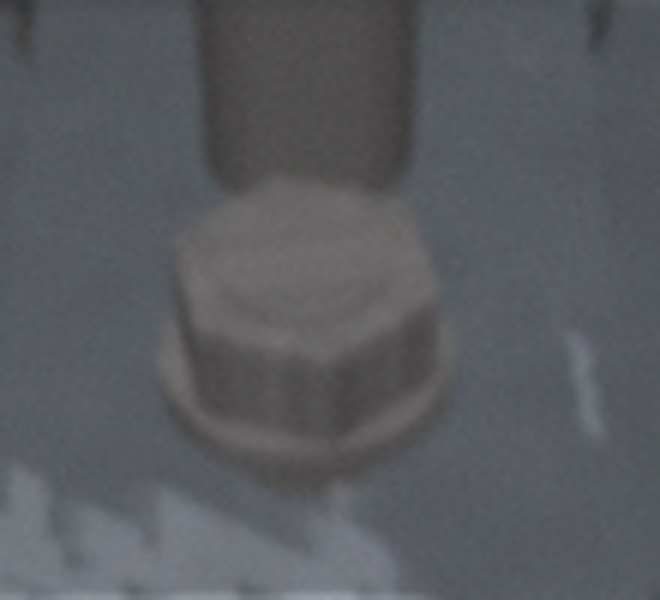

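Clear view now. End-face corners in the crop are left (175,245), upper-left (275,178), upper-right (400,195), right (437,290), bottom (325,355) and lower-left (200,320), with the washer below. I'll cast these rays.

```bash
python3 - <<'E'
from h import *
d=np.load('w2.npz'); p={k:d[k] for k in('mtx','R','t')}
V=np.array([(175,245),(275,178),(400,195),(437,290),(325,355),(200,320)])/6-.42+[228,37]
cen=sum([np.mean(V,0)]); C=onz(p,cen,.1545)
for yaw in(8.5,9.7,10.5):
    a=np.radians(yaw); x=np.array([np.cos(a),np.sin(a),0]); y=np.array([-np.sin(a),np.cos(a),0])
    P=[]
    for v in V:
        c,r=ray(p,v); P.append(c+r*((C-c)@y)/(r@y))
    P=np.array(P); m=P.mean(0); Q=P-m; X,Z=Q@x,Q[:,2]
    z=(X+1j*Z); ang=np.degrees(np.angle(z))
    # vertices at 30+60k when turn=0
    t=np.degrees(np.angle(np.mean((z/abs(z)*1j)**6)))/6   # (i*e^{i(30+60k)})^6 = (-1)(-1)=1
    print(yaw,np.round(m,4),np.round(abs(z)*1e3,1),np.round(ang,1),'ccw offset in xz',t)
# bracket top inner edge in w2 view (strip start row 590 in crop)
im=d['im']; cv2.imwrite('pics/w2.png',im[100:200,180:390,::-1].repeat(3,0).repeat(3,1))
E
```

```text
8.5 [ 0.5063 -0.121   0.1543] [12.5 12.6 13.9 13.3 12.8 12.6] [-170.1 -102.7  -46.4   15.6   80.3  139.1] ccw offset in xz -13.979271665161725
9.7 [ 0.5062 -0.121   0.1543] [12.5 12.7 13.7 13.4 12.9 12.5] [-168.6 -102.6  -45.6   17.    80.2  140. ] ccw offset in xz -13.232065148388807
10.5 [ 0.5062 -0.121   0.1543] [12.6 12.7 13.6 13.5 12.9 12.4] [-167.6 -102.5  -45.1   17.9   80.2  140.6] ccw offset in xz -12.732601491442004[ WARN:0@0.310] global loadsave.cpp:1063 imwrite_ Unsupported depth image for selected encoder is fallbacked to CV_8U.
```

View pics/w2.png

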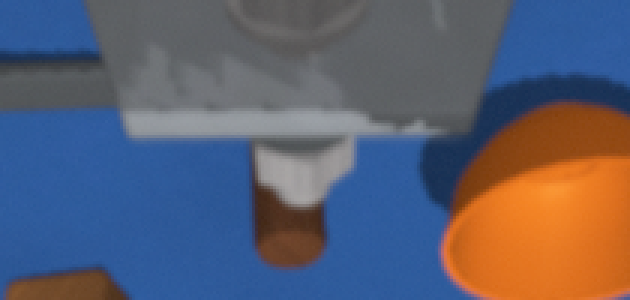

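```bash
python3 - <<'E'
from h import *
d=np.load('w2.npz'); p={k:d[k] for k in('mtx','R','t')}
for n,a,b in(('in',(119,111),(479,110)),('out',(127,137),(471,134))):
    A,B=[onz(p,np.array(v)/3-.33+[180,100],.177) for v in(a,b)]
    e=B-A; print(n,A,B,(A+B)/2,np.linalg.norm(e),np.degrees(np.arctan2(e[1],e[0])))
E
```

```text
in [ 0.47505938 -0.14866177  0.177     ] [ 0.54624427 -0.13621821  0.177     ] [ 0.51065183 -0.14243999  0.177     ] 0.07226430994721644 9.915472821057516
out [ 0.47666898 -0.15639706  0.177     ] [ 0.54701579 -0.14343019  0.177     ] [ 0.51184238 -0.14991363  0.177     ] 0.0715319043423863 10.443971432284897
```

```bash
cat >> h.py <<'E'
from scipy.spatial.transform import Rotation as Rot
YAW,LEAN=np.radians(10.0),np.radians(13.0)
xm=np.array([np.cos(YAW),np.sin(YAW),0]); ym=np.array([-np.sin(YAW),np.cos(YAW),0]); zm=np.array([0,0,1.])
hx=np.cos(LEAN)*xm-np.sin(LEAN)*zm; hz=np.sin(LEAN)*xm+np.cos(LEAN)*zm
RT=np.c_[ym,hx,-hz]; SEAT=np.array([.5107,-.1424,.1545])-.0004*xm
def todo(s,depth):
    o=get_obs(); R=Rot.from_quat(o['ee_rot']).as_matrix()
    rv=Rot.from_matrix(R.T@RT).as_rotvec(); T=SEAT+s*ym-depth*hz
    print('rot/6deg',np.round(np.degrees(rv)/6,2),'shift/40mm in target axes',np.round(RT.T@(T-o['position'])/.04,3),'mach',np.round([(o['position']-SEAT)@v*1e3 for v in(xm,ym,zm)],1),'F',np.round([o['ft_force']@v for v in(xm,ym,zm)],1),'g',o['grip_width'],o['grasp_force'],'t',o['clock'],'q',np.round(o['joint_pos'],2))
E
python3 -c "
from h import *
todo(.025,-.06)"
```

```text
rot/6deg [ 2.03  7.45 -0.93] shift/40mm in target axes [1.561 0.398 0.276] mach [  0.5 -37.5  72.8] F [ 0.4 -0.1 -0.3] g 1.0009999110589027 0.0 t 4.0 q [ 0.38  0.13 -0.7   1.9   0.88  1.39 -0.43]
```

{"op": "carry_out", "data": {"commands": [[[0,0,0,0.25,0.93,-0.12],[0,0,0,0.25,0.93,-0.12],[0,0,0,0.25,0.93,-0.12],[0,0,0,0.25,0.93,-0.12],[0,0,0,0.25,0.93,-0.12],[0,0,0,0.25,0.93,-0.12],[0,0,0,0.25,0.93,-0.12],[0,0,0,0.25,0.93,-0.12],[0.5,0.13,0.07,0,0,0],[0.5,0.13,0.07,0,0,0],[0.5,0.13,0.07,0,0,0],[0,0,0,0,0,0],[0,0,0,0,0,0]]], "hand": -0.4, "force": 30}}

```text
clock: 5.08
position: [0.5198, -0.1164, 0.2152]
ee_rot: [0.636, 0.764, -0.087, -0.072]
ft_force: [0.8, -0.2, -0.5]
grip_width: 0.698
grasp_force: 0.0
```

```bash
python3 -c "
from h import *
todo(.025,.021)
im,p=snap('wrist','w3.png')
for s in (0,.022): print(proj(p,SEAT+s*ym), proj(p,SEAT+[0,0,.0225]))
"
```

```text
rot/6deg [0.01 0.03 0.07] shift/40mm in target axes [0.024 0.004 2.081] mach [13.9 24.  60.7] F [ 0.7 -0.3 -0.5] g 0.6984516501552844 0.0 t 5.0833 q [ 0.58  0.36 -0.63  1.45  0.24  1.62  0.12]
[279.34868753 234.31951472] [272.82678007 244.53865303]
[279.50716334 209.46349073] [272.82678007 244.53865303]
```

View pics/w3.png

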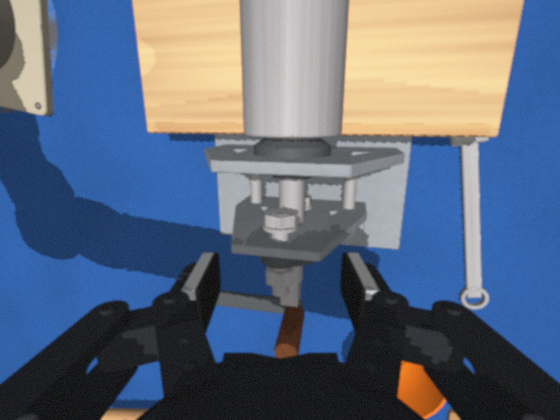

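The head is at (279,212), midway between the fingers (218 and 342) and where the estimate predicts it. I'll descend around it.

{"op": "carry_out", "data": {"commands": [[[0.02,0,0.3,0,0,0],[0,0,0.3,0,0,0],[0,0,0.3,0,0,0],[0,0,0.3,0,0,0],[0,0,0.3,0,0,0],[0,0,0.3,0,0,0],[0,0,0.28,0,0,0],[0,0,0,0,0,0],[0,0,0,0,0,0]]]}}

```text
clock: 5.88
position: [0.5008, -0.1199, 0.1335]
ee_rot: [0.636, 0.763, -0.087, -0.072]
ft_force: [0.3, -0.7, 0.7]
grip_width: 0.703
grasp_force: 0.0
```

```bash
python3 -c "
from h import *
todo(.025,.021)
im,p=snap('wrist','w4.png')
c=cv2.resize(im[100:340,150:410,::-1],(650,600),interpolation=2); cv2.imwrite('pics/w4c.png',np.clip((c.astype(float)-20)*1.5,0,255).astype('uint8'))
print(proj(p,SEAT+.017*ym))
"
```

```text
rot/6deg [-0.    0.02  0.05] shift/40mm in target axes [ 0.028  0.015 -0.019] mach [ -5.5  23.9 -21. ] F [ 0.1 -0.7  0.7] g 0.7026876504281794 0.0 t 5.8833 q [ 0.6   0.38 -0.62  1.61  0.26  1.46  0.11]
[280.17127697 259.94733686]
```

View pics/w4c.png

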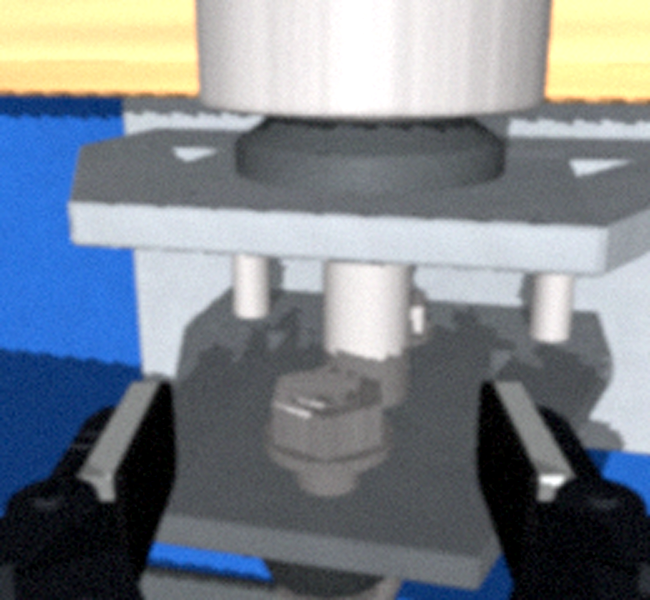

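The head (cols 275–385) is centred between the fingers (175 and 480), with clear space all round. I'll check numerically that the ridge between the top flats is centred, which confirms the lean.

```bash
python3 -c "
from h import *
p=camera_params('wrist'); im=np.mean([camera('wrist').astype(float).mean(2) for _ in range(6)],0)
for r in range(262,285,2): print(r,np.round(im[r:r+2,254:310:2].mean(0)).astype(int))
a=LEAN
for da in (0,):
  for k in range(6):
    th=np.radians(30+60*k)-LEAN
    print(k,[np.round(proj(p,SEAT+(s)*ym+.01386*(np.cos(th)*xm+np.sin(th)*zm)),1) for s in(.0119,.0219)])
"
```

```text
262 [ 76  77  93 106 115 132 134 135 124 106  97 101 107 108  92  84  86  87
  92  97  98 100 103 102  89  82  78  76]
264 [ 76  77  93 100 101 106 113 132 147 148 136 116  90  91  88  94  99 101
 104 106 105 103 104 101  83  76  75  76]
266 [ 75  79  94 100 101 104 104 107 113 118 134 127 101  99 100 103 105 105
 107 108 104 103 104 101  86  77  75  76]
268 [ 78  84  93 100 100 103 103 105 106 102 103 105 104 102 102 102 105 104
 106 108 104 102 105 102  86  81  76  75]
270 [ 79  84  94 100 101 102 104 106 107 104 102 103 104 103 101 103 106 105
 106 107 104 103 105 102  88  83  79  76]
272 [ 79  81  93 100 100 104 104 104 107 104 102 103 103 102 101 103 105 106
 107 109 105 103 105 102  87  83  78  76]
274 [ 80  81  91 100 100 103 104 105 107 103 102 103 104 103 102 103 105 105
 105 107 105 102 105 101  84  81  78  77]
276 [ 77  84  87  93  96 101 104 104 106 103 101 104 105 102 100 102 106 105
 107 108 104 101 101  94  85  83  78  76]
278 [ 78  88  90  88  87  89  94  99 104 103 102 104 104 103 101 103 105 104
 103 101  94  89  87  89  89  84  76  77]
280 [ 76  82  91  97  94  89  86  86  89  92  95 100 102 101  99  98  95  90
  87  86  87  89  93  95  91  82  76  78]
282 [ 75  78  86  97  99  99  97  94  90  88  89  89  95  93  90  88  88  89
  92  96  98 100  98  92  84  77  76  76]
284 [ 75  76  76  85  93 101 101 102 101 100 100 100 101 100 100 100 100 101
 102 102 102  97  91  82  77  77  76  77]
0 [array([301.1, 273.3]), array([301.5, 256.8])]
1 [array([279.5, 279.5]), array([279.5, 262.5])]
2 [array([257.9, 273.1]), array([257.6, 256.7])]
3 [array([259.4, 261.9]), array([259.2, 246.5])]
4 [array([279.5, 256.9]), array([279.6, 242. ])]
5 [array([299.5, 262. ]), array([299.9, 246.6])]
```

The crease is symmetric (rows ~277 and 278 at the sides, ~283 in the middle at col ~280), so the lean is right. The head sits about 2 mm nearer the bracket than estimated, so I'll nudge that way and close gently.

{"op": "carry_out", "data": {"commands": [[[-0.03,0,0,0,0,0],[0,0,0,0,0,0],[0,0,0,0,0,0],[0,0,0,0,0,0],[0,0,0,0,0,0],[0,0,0,0,0,0],[0,0,0,0,0,0],[0,0,0,0,0,0]]], "hand": 1, "force": 25}}

```text
clock: 6.9
position: [0.5014, -0.121, 0.1339]
ee_rot: [0.636, 0.763, -0.087, -0.072]
ft_force: [0.1, -0.3, -0.2]
grip_width: -0.0
grasp_force: 0.0
```

```bash
python3 -c "
from h import *
todo(.025,.021); print(get_obs()['torque'])"
```

```text
rot/6deg [0.01 0.03 0.05] shift/40mm in target axes [ 0.058  0.008 -0.004] mach [ -5.1  22.7 -20.6] F [ 0.1 -0.3 -0.2] g -5.002379813548494e-05 0.0 t 6.9 q [ 0.6   0.38 -0.62  1.6   0.26  1.46  0.11]
[ 0.00815002 -0.20490862 -0.03324319]
```

The fingers shut on nothing, so I'll look before touching anything. This is my last viewing, combining the wrist and scene crops.

```bash
python3 -c "
from h import *
f=lambda n:np.mean([camera(n).astype(float) for _ in range(4)],0)
p=camera_params('wrist');q=camera_params('scene'); im=f('wrist'); sc=f('scene'); np.savez('w5.npz',im=im,sc=sc)
c=cv2.resize(im[190:310,220:340,::-1],(480,480),interpolation=2); d=cv2.resize(sc[160:240,275:328,::-1],(320,483),interpolation=2)[:480]
o=np.hstack([c,d]); cv2.imwrite('pics/w5.png',np.clip((o-20)*1.5,0,255).astype('uint8'))
o=get_obs(); T=o['position']; R=Rot.from_quat(o['ee_rot']).as_matrix()
for n,X in dict(tcp=T,gp=T-.019*R[:,2],tipP=T+.011*R[:,0],tipN=T-.011*R[:,0],head=SEAT+.017*ym,end=SEAT+.0219*ym,btop=SEAT+[0,0,.0225]).items(): print(n,(proj(p,X)-[220,190])*4,(proj(q,X)-[275,160])*6.04+[480,0])
"
```

```text
tcp [236.99955791 179.05877702] [727.81393006 229.14580577]
gp [236.64371623 227.30880651] [726.26820296 204.71909706]
tipP [236.89838403 112.84174135] [758.53546568 239.80110571]
tipN [237.09755469 243.19643855] [697.29263497 218.55995623]
head [238.83343601 270.39398024] [709.49438538 197.07688362]
end [238.98749348 238.78890116] [723.39301479 201.92083685]
btop [199.11499656 464.0143773 ] [663.99228427 137.29714573]
```

View pics/w5.png

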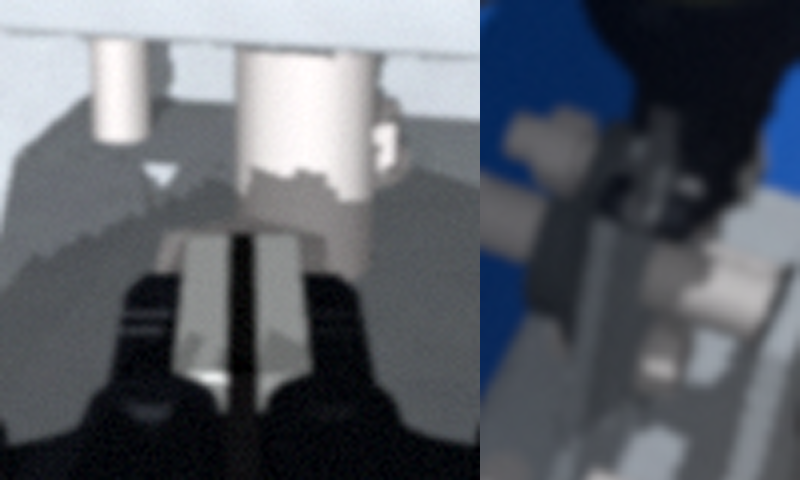

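The closed fingers (cols 120–365, tips ending at row ~235) cover the head, which shows on both sides at (165,245) and (320,245). They end well short of where I project the TCP (row 179), so the pads may be passing above the head. To check the real tip height, I'll compare the start scene picture with its projection.

```bash
python3 -c "
from h import *
q=camera_params('scene'); T=np.array([.236,-.578,.191]); R=Rot.from_quat([.981,.193,0,0]).as_matrix()
for w in(-.05,.05):
  for b in (0,.013,.04): print(w,b,proj(q,T+w*R[:,1]-b*R[:,2]))
g=cv2.imread('pics/scene.png',0)
for r in range(0,26,2): print(r,''.join('#' if v<45 else '.' for v in g[r,180:260]))
p=camera_params('wrist'); o=get_obs(); RR=Rot.from_quat(o['ee_rot']).as_matrix()
print('cam in tool',RR.T@(-np.array(p['R']).T@p['t']-o['position']))
print('cam axes in tool',np.round(RR.T@np.array(p['R']).T,3))
g=np.load('w5.npz')['sc'].mean(2)
for r in range(160,206,1): print(r,np.round(g[r,292:326]).astype(int))
"
```

```text
-0.05 0 [239.98543308  40.43204596]
-0.05 0.013 [239.51644963  35.81617749]
-0.05 0.04 [238.51216122  25.93168518]
0.05 0 [203.12807566  36.09626821]
0.05 0.013 [202.30522162  31.49598012]
0.05 0.04 [200.54382868  21.64865042]
0 .........###########..........................#####################.............
2 .............#########...........................#################..............
4 ..............###.####.............................##############...............
6 ...............#...####..............................###########................
8 ...............#...####................................#####....................
10 ................#..####.................................#####...................
12 ................#...####.................................####...................
14 ....................####.................................####...................
16 .....................##..................................####...................
18 .....................#....................................##....................
20 ...................................
[... 5177 characters left out ...]
71  72  69  64  63  62  62  63  64  69  76  78  77  74  73  73
  75  83 100 115 124 128 130 130 129 129 129 130 130 130 130 130]
202 [ 55  66  72  72  68  63  62  63  62  63  68  75  81  83  82  82  81  79
  78  81  92 106 119 127 131 130 130 130 130 130 130 128 127 126]
203 [ 58  67  73  73  67  63  62  62  63  64  71  79  85  86  85  85  84  82
  82  81  88 103 119 127 129 128 129 131 133 132 130 126 121 114]
204 [ 60  70  73  72  68  63  62  62  63  66  75  83  87  87  87  87  86  85
  84  84  92 111 126 132 132 130 128 130 132 132 129 123 110  94]
205 [ 63  72  74  72  68  63  62  62  63  67  76  84  88  88  88  88  87  87
  86  88  98 118 134 139 138 135 134 132 131 130 127 117  98  79]
```

Both cameras agree. The real fingertips end about 42 mm behind the reported TCP, so the fingers closed above the head. I'll reopen here and descend about 40 mm more along the same axis, checking force on the way.

{"op": "carry_out", "data": {"commands": [[[0,0,0,0,0,0],[0,0,0,0,0,0],[0,0,0,0,0,0],[0,0,0,0,0,0],[0,0,0,0,0,0],[0,0,0,0,0,0],[0,0,0.1,0,0,0],[0,0,0.1,0,0,0],[0,0,0.1,0,0,0],[0,0,0.1,0,0,0],[0,0,0,0,0,0]]], "hand": -0.3}}

```text
clock: 8.22
position: [0.4971, -0.1217, 0.1173]
ee_rot: [0.636, 0.763, -0.087, -0.072]
ft_force: [0.1, -0.1, 0.3]
grip_width: 0.647
grasp_force: 0.0
```

```bash
python3 -c "
from h import *
todo(.0227,.061)
p=camera_params('wrist'); im=np.mean([camera('wrist').astype(float).mean(2) for _ in range(4)],0)
for r in range(262,304,3): print(r,np.round(im[r:r+2,220:342:4].mean(0)).astype(int))
print(proj(p,SEAT+.0098*ym+.0139*hz),proj(p,SEAT+.0225*zm))
"
```

```text
rot/6deg [-0.01  0.02  0.05] shift/40mm in target axes [-0.     0.02   0.566] mach [ -9.4  22.7 -37.2] F [ 0.1 -0.1  0.3] g 0.6473485818726067 0.0 t 8.2167 q [ 0.6   0.39 -0.62  1.63  0.26  1.42  0.1 ]
262 [ 19  56  71  72  72  73  73  75  74  76  80  91 101 101 100  89  84  82
  83  82  81  98 102  93  76  77  77  77  75  58  23]
265 [ 18  52  73  73  74  73  76  76  75  76  84 100 104 103 103  84  84  84
  83  84  82  97 102  92  76  76  77  76  75  56  17]
268 [ 19  49  73  73  75  74  74  75  75  77  85  95 102  97  86  82  82  80
  82  83  84  93 102  87  76  77  76  76  76  51  17]
271 [ 18  46  75  74  75  75  75  75  76  79  81  82 106  94  82  82  82  84
  85  83  82  89  88  78  77  78  76  76  77  48  20]
274 [20 43 73 74 75 75 77 74 75 87 94 89 84 89 90 92 91 87 86 86 94 92 76 76
 77 78 76 75 77 44 20]
277 [ 20  39  75  74  76  77  76  75  75  88 100 103 102  92  84  81  82  93
 100 104 103  95  75  75  76  77  78  78  75  41  18]
280 [ 16  34  74  75  76  76  76  75  74  90  99 104 104 103 101  96  99 105
 106 105 103  96  77  74  75  76  77  76  76  39  18]
283 [ 19  35
[... 260 characters left out ...]
46  76  77  76  77  77  76  77  86  98 103 104 102 102 102 101 105
 105 104 104  93  79  75  78  77  76  75  75  47  17]
292 [ 15  57  75  76  76  77  78  76  76  87  85  96 104 104 103 103 100 105
 106 102  93  87  81  76  77  78  76  75  76  60  18]
295 [ 19  69  76  75  76  76  76  75  75  89  93  86  89  96 100 104 100  97
  89  85  89  92  78  75  76  78  78  77  76  71  17]
298 [ 20  76  75  76  76  76  75  75  75  79  97 100  93  87  88  94  87  87
  91  97  98  87  76  75  76  76  76  75  74  74  22]
301 [ 35  75  76  76  75  77  75  75  77  76  80  96 100 101 102 103 100 101
 101  99  87  77  77  75  76  76  75  74  74  74  36]
[280.45116441 299.52151619] [269.46203062 327.70714327]
```

The head is centred (cols 256–305 between fingers at ~222 and 338), and the crease is exactly where predicted with the washer at s≈9.8 mm. I'll finish the descent.

{"op": "carry_out", "data": {"commands": [[[0,0.01,0.1,0,0,0],[0,0,0.1,0,0,0],[0,0,0.1,0,0,0],[0,0,0.1,0,0,0],[0,0,0.1,0,0,0],[0,0,0.07,0,0,0],[0,0,0,0,0,0]]]}}

```text
clock: 9.0
position: [0.4927, -0.1226, 0.0953]
ee_rot: [0.636, 0.763, -0.087, -0.072]
ft_force: [-0.1, -0.5, -0.0]
grip_width: 0.648
grasp_force: 0.0
```

{"op": "carry_out", "data": {"commands": [[[0,0,0,0,0,0],[0,0,0,0,0,0],[0,0,0,0,0,0],[0,0,0,0,0,0],[0,0,0,0,0,0],[0,0,0,0,0,0],[0,0,0,0,0,0],[0,0,0,0,0,0]]], "hand": 1, "force": 25}}

```text
clock: 9.67
position: [0.4932, -0.1226, 0.0963]
ee_rot: [0.636, 0.763, -0.087, -0.072]
ft_force: [-3.3, 0.4, 5.1]
grip_width: 0.273
grasp_force: 24.6
```

```bash
python3 -c "
from h import *
todo(.0227,.061); print(get_obs()['torque'])"
```

```text
rot/6deg [0.01 0.03 0.05] shift/40mm in target axes [ 0.003 -0.     0.032] mach [-13.4  22.6 -58.2] F [-3.2  1.   5.1] g 0.27271446753391065 24.612052489173948 t 9.6667 q [ 0.6   0.4  -0.62  1.67  0.27  1.38  0.1 ]
[ 0.02977307  0.578608   -0.07325191]
```

The head is gripped, at 0.273 × 85 ≈ 23 mm, so on the flats. I'll push towards the bracket in small steps, watching the force.

{"op": "carry_out", "data": {"commands": [[[0,0,0,0,0,0],[-0.03,0,0,0,0,0],[-0.03,0,0,0,0,0],[-0.03,0,0,0,0,0],[-0.03,0,0,0,0,0],[0,0,0,0,0,0],[0,0,0,0,0,0]]], "force": 45}}

```text
clock: 10.25
position: [0.4941, -0.1273, 0.0964]
ee_rot: [0.637, 0.763, -0.087, -0.072]
ft_force: [-2.6, 0.9, 6.1]
grip_width: 0.262
grasp_force: 43.7
```

```bash
python3 -c "
from h import *
todo(.0227,.061); print(get_obs()['torque'])"
```

```text
rot/6deg [0.01 0.03 0.05] shift/40mm in target axes [ 0.125 -0.001  0.034] mach [-13.4  17.7 -58.1] F [-2.4  1.4  6.1] g 0.2621645101878893 43.743091800715774 t 10.25 q [ 0.61  0.4  -0.61  1.66  0.28  1.38  0.11]
[ 0.04952509  0.6452     -0.06584212]
```

{"op": "carry_out", "data": {"commands": [[[-0.025,0,0,0,0,0],[0,0,0,0,0,0],[-0.025,0,0,0,0,0],[0,0,0,0,0,0],[0,0,0,0,0,0]]]}}

```text
clock: 10.67
position: [0.4944, -0.1292, 0.0964]
ee_rot: [0.636, 0.763, -0.087, -0.072]
ft_force: [-3.6, -0.3, 6.4]
grip_width: 0.265
grasp_force: 43.8
```

{"op": "carry_out", "data": {"commands": [[[-0.025,0,0,0,0,0],[0,0,0,0,0,0],[0,0,0,0,0,0]]]}}

```text
clock: 10.92
position: [0.4946, -0.1302, 0.0964]
ee_rot: [0.636, 0.763, -0.087, -0.072]
ft_force: [-3.5, 0.5, 6.5]
grip_width: 0.27
grasp_force: 43.8
```

{"op": "carry_out", "data": {"commands": [[[-0.025,0,0,0,0,0],[0,0,0,0,0,0],[0,0,0,0,0,0]]]}}

```text
clock: 11.17
position: [0.4947, -0.1312, 0.0964]
ee_rot: [0.636, 0.763, -0.087, -0.072]
ft_force: [-4.5, 1.1, 6.7]
grip_width: 0.263
grasp_force: 43.8
```

{"op": "carry_out", "data": {"commands": [[[-0.02,0,0,0,0,0],[0,0,0,0,0,0],[0,0,0,0,0,0]]]}}

```text
clock: 11.42
position: [0.4949, -0.1319, 0.0964]
ee_rot: [0.636, 0.763, -0.087, -0.072]
ft_force: [-4.2, 1.4, 5.3]
grip_width: 0.262
grasp_force: 43.8
```

{"op": "carry_out", "data": {"commands": [[[-0.02,0,0,0,0,0],[0,0,0,0,0,0],[0,0,0,0,0,0]]]}}

```text
clock: 11.67
position: [0.4949, -0.1323, 0.0964]
ee_rot: [0.636, 0.763, -0.087, -0.072]
ft_force: [-4.1, 2.2, 6.7]
grip_width: 0.266
grasp_force: 43.9
```

{"op": "carry_out", "data": {"commands": [[[-0.02,0,0,0,0,0],[0,0,0,0,0,0],[0,0,0,0,0,0]]]}}

```text
clock: 11.92
position: [0.4949, -0.1322, 0.0964]
ee_rot: [0.636, 0.763, -0.087, -0.072]
ft_force: [-4.4, 3.8, 7.3]
grip_width: 0.263
grasp_force: 44.0
```

{"op": "carry_out", "data": {"commands": [[[-0.02,0,0,0,0,0],[0,0,0,0,0,0],[0,0,0,0,0,0]]]}}

```text
clock: 12.17
position: [0.4949, -0.1322, 0.0964]
ee_rot: [0.636, 0.764, -0.087, -0.073]
ft_force: [-5.8, 7.1, 8.2]
grip_width: 0.263
grasp_force: 44.1
```

```bash
python3 -c "
from h import *
todo(.0227,.061); print(get_obs()['torque'])
p=camera_params('wrist'); im=np.mean([camera('wrist').astype(float).mean(2) for _ in range(4)],0)
print([np.round(proj(p,SEAT+s*ym+.0139*hz),1) for s in(0,.003,.005)],proj(p,SEAT+.0225*zm))
for r in range(286,350,3): print(r,np.round(im[r:r+2,240:320:4].mean(0)).astype(int))"
```

```text
rot/6deg [-0.    0.01  0.07] shift/40mm in target axes [ 0.249 -0.001  0.033] mach [-13.4  12.8 -58.1] F [-4.5  8.   8.2] g 0.2631562603005379 44.08395471400581 t 12.1667 q [ 0.61  0.41 -0.61  1.65  0.28  1.39  0.12]
[ 1.33907797  1.30698666 -0.41340987]
[array([278.5, 328.1]), array([278.6, 321.9]), array([278.6, 317.7])] [265.42260412 341.52235466]
286 [ 52 122  50  21  74  85  87  86  87  87  87  87  88  87  88  85  78  21
  41 121]
289 [ 26 108  42  19  82  85  86  85  86  86  86  86  84  86  85  87  81  20
  40 108]
292 [24 68 35 21 82 82 84 83 83 82 82 82 81 82 86 85 84 20 34 67]
295 [23 26 31 24 81 82 86 87 83 84 84 84 84 88 84 85 83 24 30 23]
298 [25 26 29 28 91 85 84 90 95 97 96 96 94 89 84 85 93 31 30 24]
301 [ 24  23  28  29 100 105  96  89  84  84  84  86  86  88  98 101 107  32
  30  24]
304 [ 25  25  30  24 102 107 106 106  93  87  83  88 101 106 111 104 106  29
  28  25]
307 [ 24  23  31  27 100 105 107 108 104 104 102 104 107 106 110 105 107  27
  30  24]
310 [ 27  24  24  26 101 105 106 108 104 106 106 103 108 108 109 103 107  28
  22  23]
313 [ 23  24  24  23 101 10
[... 319 characters left out ...]
]
325 [ 30  24  51  48 100  94  86  85  91 103 103  97  87  84  85  95  99  49
  45  22]
328 [ 25  23  72  49  96 104 101  97  89  87  89  87  90  96 104 104  92  48
  70  23]
331 [ 25  24  79  65  79  92 102 103 105 105 107 105 105 105 103  91  78  67
  79  25]
334 [ 24  24  75  76  75  76  81  91  98 103 103 102  95  89  79  78  77  76
  76  27]
337 [25 31 77 76 75 77 78 79 78 79 78 79 77 77 77 77 76 75 77 33]
340 [25 34 77 76 75 76 77 78 78 79 78 78 76 77 76 78 77 78 76 35]
343 [24 33 90 85 81 77 79 79 79 78 78 78 78 77 78 77 76 76 75 33]
346 [26 32 99 97 96 94 90 88 86 81 80 77 77 77 75 77 77 76 76 31]
349 [ 25  34  99  99 100 100  99  99 100  98  94  90  86  81  77  77  78  78
  76  28]
```

The tool has stopped with the push force rising to 8 N after 9.8 mm of travel. The washer crease, at row ~328, sits where the home position predicts once the known camera bias is included. The head is still symmetric in the fingers with about 44 N of grip. A short hold, then I'll hand in.

{"op": "carry_out", "data": {"commands": [[[0,0,0,0,0,0],[0,0,0,0,0,0],[0,0,0,0,0,0],[0,0,0,0,0,0],[0,0,0,0,0,0]]]}}

```text
clock: 12.78
position: [0.4949, -0.1322, 0.0964]
ee_rot: [0.636, 0.764, -0.087, -0.073]
ft_force: [-6.0, 7.1, 8.6]
grip_width: 0.267
grasp_force: 44.1
```

```bash
python3 -c "
from h import *
todo(.0227,.061); print(hand_in())"
```

```text
rot/6deg [-0.    0.01  0.07] shift/40mm in target axes [ 0.249 -0.001  0.034] mach [-13.4  12.8 -58.1] F [-4.7  8.   8.6] g 0.2674838163995095 44.08333744620904 t 12.7833 q [ 0.61  0.41 -0.61  1.65  0.28  1.39  0.12]
the job is handed in; nothing more can be done
None
```

I handed the job in at 12.8 s with the upper bolt pushed against its stop after about 9.8 mm of travel and its head still held across two flats at about 44 N; hand-in returned no verdict, and one early grip closed on nothing above the head before I lowered the fingers about 40 mm.

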